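# Dim the specimen lamp, unlock its arm and hold it at the red 60 mm line

### The job

The specimen lamp was left too bright: with its arm still parked, first turn the dimmer lever down to the orange mark at 40 degrees. Then press in the red lock button in the side of the arm's grip and draw the telescoping arm out over the large petri dish until the red line on its inner tube, the 60 mm mark, is level with the face of the collar. A spring pulls the arm home when let go, so finish while holding the grip still there for the picture; leave the dish and everything else on the bench where they are.

Things in the scene. Friction and masses are not known exactly. Their poses are not given: they have to be found in the camera images.
- illuminator: Lamp stand, fixed: grey base plate 160x160 mm, 16 high, black dimmer box (top 42 mm above the bench) on its -x side, tube of 25 mm diameter along its +x side (axis 85 mm above the bench, at own x = +35 mm). Origin: centre of the underside; z up; own +y is the way the arm runs out, own -x the side towards the robot. Nothing on stand or arm is higher than 112 mm above the bench
- dimmer (a joint): Dimmer lever angle, rad: 0 = dim stop, 2.094 (120 deg) = full; starts above 1.3. Grows clockwise seen from above: at t the lever points from its pivot along 240 deg - t, counted counterclockwise from the stand's own +x. Black ticks every 10 deg on the dial, one broad orange mark at 40 deg = 0.698 rad. Friction 0.06 N m (1.5 N at the knob): stays where left
- dimmer_knob (a point): Centre of the black upright knob at the end of the dimmer lever: round, 15 mm diameter, from 51 to 81 mm above the bench, this point 68 mm above the bench and 45 mm from the pivot. The flat lever bar under it ends 50 mm above the bench; its white tip points at the dial
- dimmer_pivot (a point): Point on the dimmer lever's upright pivot axis, 68 mm above the bench
- lamp_arm (a joint): Extension of the telescoping arm, m: 0 = parked, 0.090 = end stop. Slides along the stand's own +y against a return spring (5 N parked, 6.5 N at 60 mm). A catch holds it parked, with 1 mm of play, until the lock button is pressed
- red_mark (a point): Centre of the 3 mm wide red ring, the 60 mm mark, on the axis of the 16 mm steel inner tube; hidden in the outer tube at first. The tube has black rings every 10 mm (0 and 50 broader); the one level with the collar's front face is the extension
- collar_face (a point): Point on the tube's axis in the front face of the dark collar at the end of the outer tube: the reading edge for the scale
- grip (a point): Point on the tube's axis in the middle of the black grip block on the arm, 85 mm above the bench; moves with the arm. Block: own x -13 to +13 mm from this point, own y -20 to +20, z -14 to +24. Free beneath. The collar is 32 mm away on the -y side, the white lamp head 29 mm on the +y side. Fingers from above, closing along own x, press the button by squeezing
- lock_button (a joint): Travel of the lock button, m: 0 = out, 0.006 = fully in. Spring: 2 N to start it, 5 N fully in. The arm is free while it is in by more than 4.5 mm; let go, it springs out, and the catch snaps in again when the arm has run home
- button_face (a point): Centre of the face of the red round lock button, 16 mm diameter, in the own -x side of the grip block, level with grip. Out, it stands 7 mm proud of the block (20 mm from grip); it is pressed along the stand's own +x and still stands 1 mm proud when fully in
- lamp_lens (a point): Centre of the glowing lens under the white lamp head (38 mm diameter), 48 mm along the stand's own +y from grip and 46 mm above the bench
- monitor_edge (a point): Lower left corner of the computer monitor's screen, a fixed obstacle to the right of the lamp: the screen runs from here 0.53 m to the right (to x = 0.70, y = -0.53), from 0.12 to 0.46 m above the bench, tilted by some 15 mm. Carry the gripper round in front of it
- dish: Clear large petri dish with the specimen, 68 mm diameter, 13 mm high, loose on the bench where the lamp head comes at 60 mm; origin at the centre of its underside. Must not be moved
- spare_dish: Clear small petri dish, 44 mm diameter, 13 mm high, loose; origin: centre of its underside. Leave alone
- vial: Small brown glass vial with black cap, 27 mm diameter, 62 mm high, loose; origin: centre of its underside. Leave alone
- rack: Orange tube rack with small tubes, 62x112x42 mm, loose; origin: centre of its underside. Leave alone
- saline: White bottle with blue cap, 56 mm diameter, 118 mm high, loose; origin: centre of its underside. Leave alone
- tape: Roll of black tape lying flat, 53 mm diameter, 19 mm high, loose; origin: centre of its underside. Leave alone

How it is judged:
By the outcome, as a careful person would: the job done as asked, in the order asked, and still so for the second after the job is handed in, while the arm keeps its last pose, push and grip.
It also fails if it takes over 45 s, if anything falls off the work surface, if the arm or the gripper's body presses on something with over 40 N, if the wrist force passes 120 N, or if a joint passes its speed limit or range.

### The arm

A 6-joint arm with a two-finger parallel gripper is mounted at the origin on a cart in front of the work surface, level with it; the furniture and walls round the work are solid. World frame = base frame: x ahead of the robot, y to its left, z up, the work surface at z = 0. Lengths are in mm, angles in rad, forces in N, time in s.
With the tool pointing down it reaches from about 300 to 775 mm from the base axis. Payload 14.6 kg.
Tool frame: the origin (TCP) lies midway between the tips of the shut fingers; the grasp point (between the pads) lies 19 mm behind it; z points along the fingers, y is the line along which they close (so a half turn about z gives the same grasp; the last joint's range is limited). The gripper opens to 85 mm and grips with 20 to 120 N. Pads are 22 mm wide; open, the fingers measure 114 mm over their backs; the gripper's body (76 mm by 85 mm) begins 54 mm behind the grasp point. The pads swing forward as they close: fully open they stand 13 mm farther back than shut.
Start: joints at [1.11, 0.3, 1.521, -0, 1.321, -0.067], TCP at [211.032, 507.893, 231.281] pointing down, gripper open.
Joint ranges: [-3.03, 3.03], [-0.79, 2.21], [0.23, 2.52], [-1.04, 4.18], [0, 3.07], [-2.55, 2.55]. Speed limits (rad/s): [2.22, 2.22, 2.57, 3.14, 3.14, 3.14].

### API

Orientations are given as a unit quaternion [w, x, y, z].
In Python, from rig import bot gives the robot as it stands. Calls block until the motion is done:
- bot.move_to(position, orientation): joint-space move of the TCP to a pose.
- bot.servo_line(position, attitude=None, speed=150, until_force=None): straight line of the TCP; attitude=None keeps the orientation; speed is the mean speed in mm/s. With until_force (N) it stops when the force on the tool has changed by that much, and returns True; else False.
- bot.move_joints(angles): joint-space move.
- bot.move_gripper(opening, grip_force=None): finger opening in mm; grip_force is the grip in N (None keeps the last); returns when the fingers have stopped.
- bot.dwell(seconds).
- bot.ik(position, orientation): joint angles nearest the present ones, or None.
- bot.read_state(): the state.
- bot.read_camera(name): name is "side" or "top" or "wrist"; returns a dict with "image" (420x560x3 uint8, blue, green, red), "fovy" (degrees; the focal length in pixels is half the picture's height over the tangent of half this angle, whatever the lens; pixels are square), "cx", "cy" (the principal point, pixels), "eye" and "attitude" of the camera in the world; the wrist camera has in their place "mount" (4x4, takes a point from camera to tool coordinates, whose origin is the TCP and whose axes are the flange's). Camera axes: x right, y down, z forward; pixel columns grow to the right and rows downward; lengths in mm; the calibration is good to about 2 mm. A picture is of the moment at which its call begins: read the wrist's pose just before it. There is no depth.
A pose or a line that the arm cannot do raises bot.MotionError and nothing moves.
- bot.finish_job(): hands the job in; it is judged then, once.
The state is a dict: "clock": time; "joint_positions": joint angles; "qvel": joint speeds; "effort": joint torques, N m; "ee_pos": TCP position; "tool_rot": TCP orientation; "ft_force": force on the tool from outside, world axes, zero at the start; "moment": the same for the moment, N m; "grip_width": finger opening in mm; "grip_force": force on a finger pad.
Only numpy, scipy, OpenCV 4.12 (cv2) and the standard library are available. Lean on these libraries where they do the work, as an engineer would, in place of code of your own. Each camera call takes 0.05 s, during which the arm holds its last target. There are 200 camera calls.

## Working session

There is one attempt and no reset: what is moved stays moved. The work goes in short steps, each a Python script; the robot and the scene stay as the last script left them, time stands still between calls to the robot, and variables do not carry over. Pictures are saved under pics/ and viewed, at most 10 in all, crops included, and the job is handed in when it is done.

```bash
mkdir -p pics; ls
python3 - <<'E'
from rig import bot
import cv2,pickle
for n in("top","side","wrist"):
    s=bot.read_state();c=bot.read_camera(n);cv2.imwrite(f"pics/{n}0.png",c["image"]);c["s"]=s
    print(n,{k:v for k,v in c.items() if k not in("image","s")})
print(s)
E
```

```text
pics
rig.py
top {'fovy': 55.391745920516684, 'cx': 274.9638165654543, 'cy': 208.7301551628861, 'eye': array([ 395.26057524,  129.51762989, 1074.56412258]), 'attitude': array([-0.07993458,  0.73803115, -0.66575939,  0.07539833])}
side {'fovy': 50.99884506396587, 'cx': 279.2816789486359, 'cy': 212.4009555931253, 'eye': array([-31.90061494, -62.65124898, 680.27954838]), 'attitude': array([-0.32252882,  0.74204606, -0.53453879,  0.24415383])}
wrist {'fovy': 60.92903839345842, 'cx': 281.5351726722584, 'cy': 210.43597273766008, 'mount': array([[-4.19794212e-05, -9.56859843e-01, -2.90549892e-01,
         7.32669151e+01],
       [ 9.99999849e-01,  1.19150787e-04, -5.36878595e-04,
         4.79810658e-01],
       [ 5.48336816e-04, -2.90549871e-01,  9.56859693e-01,
        -1.42356432e+02],
       [ 0.00000000e+00,  0.00000000e+00,  0.00000000e+00,
         1.00000000e+00]])}
{'clock': 0.1, 'joint_positions': array([ 1.11036974e+00,  3.00413647e-01,  1.52151055e+00,  3.08286947e-05,
        1.32070660e+00, -6.66058427e-02]), 'qvel': array([-4.16834981e-05,  2.18697258e-04, -3.06584605e-04,  1.34197557e-03,
       -8.00878549e-05,  1.44835790e-04]), 'effort': array([ 2.24667638e-03, -5.44379497e+01, -3.62363720e+01, -6.26017663e-05,
        3.15586905e-03, -1.40526149e-05]), 'ee_pos': array([210.95238694, 507.71183599, 230.7826669 ]), 'tool_rot': array([-1.49624150e-04,  1.95644068e-01,  9.80674833e-01, -4.97265821e-04]), 'ft_force': array([ 0.16330702, -0.23899912,  0.09679058]), 'moment': array([ 0.04184195,  0.00263096, -0.00727997]), 'grip_force': 0.0, 'grip_width': 85.50995678249579}
```

View pics/top0.png

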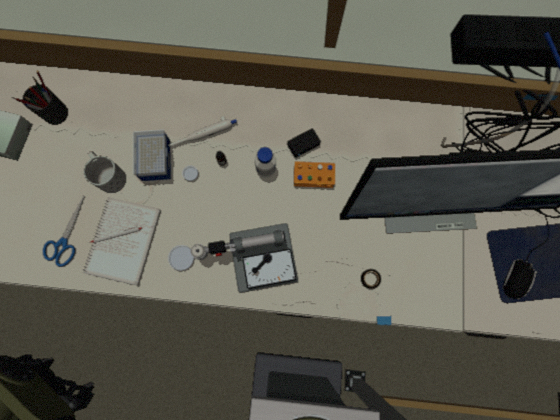

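View pics/side0.png

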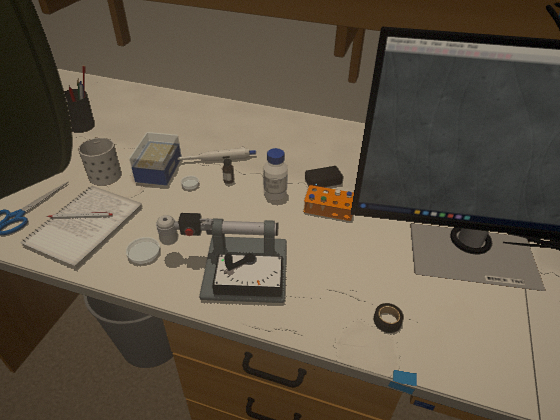

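The top view shows the stand at about (263,258), the grip at (217,248), the dish at (181,258) and the dimmer knob near (268,257). I'll enlarge both views.

```bash
cat > h.py <<'E'
import numpy as np, cv2
from scipy.spatial.transform import Rotation as R
from rig import bot
def rot(q): return R.from_quat(np.roll(q,-1))
def quat(r): return np.roll(r.as_quat(),1)
def cam(name):
    s=bot.read_state();c=bot.read_camera(name)
    if name=="wrist":
        M=c["mount"];T=rot(s["tool_rot"]).as_matrix()
        c["eye"]=T@M[:3,3]+s["ee_pos"];c["A"]=T@M[:3,:3]
    else: c["A"]=rot(c["attitude"]).as_matrix()
    c["f"]=c["image"].shape[0]/2/np.tan(np.radians(c["fovy"])/2)
    return c
def at(c,u,v,z):
    d=c["A"]@np.array([(u-c["cx"])/c["f"],(v-c["cy"])/c["f"],1]); return c["eye"]+d*(z-c["eye"][2])/d[2]
def proj(c,p):
    q=c["A"].T@(np.asarray(p)-c["eye"]); return q[:2]/q[2]*c["f"]+[c["cx"],c["cy"]]
def crop(c,u0,v0,u1,v1,k,fn): cv2.imwrite(fn,cv2.resize(c["image"][v0:v1,u0:u1],None,fx=k,fy=k,interpolation=cv2.INTER_CUBIC))
E
python3 - <<'E'
from h import *
c=cam("top");crop(c,160,215,310,300,5,"pics/t1.png")
for u,v,z in((263,258,16),(217,248,109),(181,258,13),(263,257,81)):print(at(c,u,v,z))
E
```

```text
[495.6724592  166.39128678  16.        ]
[499.40982836 276.41645615 109.        ]
[473.71469601 382.06742083  13.        ]
[491.96309526 164.39557711  81.        ]
```

View pics/t1.png

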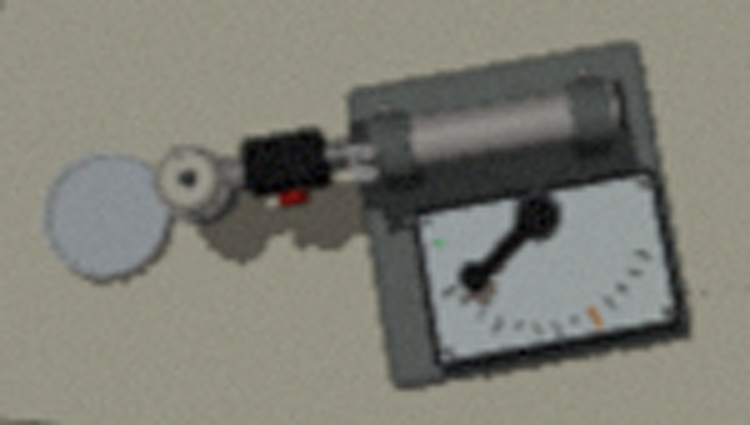

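The crop shows base plate corners near (350,90), (638,42), (690,335) and (400,388), the lever pivot at (538,215) and the knob at (475,275). Also visible are the orange mark at (595,318), the grip at (286,160) and the button at (292,198). Next is a closer look with the wrist camera.

Run:
```python
from h import *
c=cam("top")
P=[at(c,160+u/5,215+v/5,16)[:2] for u,v in((350,90),(638,42),(690,335),(400,388))]
print(np.round(P),[np.linalg.norm(P[i]-P[i-1]) for i in range(4)])
ctr=np.mean(P,0); y=P[0]+P[3]-P[1]-P[2]; th=np.arctan2(-y[0],y[1]); print(ctr,np.degrees(th))
# tool y = own x*sgn
for a in (0,np.pi):
    ox=np.array([np.cos(th),np.sin(th),0]); ty=ox*np.cos(a); tz=np.array([0,0,-1.]); tx=np.cross(ty,tz)
    q=quat(R.from_matrix(np.c_[tx,ty,tz])); print(a,tx,q)
    for p in((ctr[0]-20,ctr[1]-30,260),(500,276,75),(500,336,75)): print(p,bot.ik(p,q))
```

```text
[[553. 261.]
 [595. 111.]
 [443.  69.]
 [401. 216.]] [np.float64(158.77673972669075), np.float64(156.42484026986023), np.float64(157.32706447486865), np.float64(152.9487853566472)]
[497.85247326 164.21964485] 15.77861951590969
0 [-0.27192117  0.96231953  0.        ] [0.         0.60335679 0.79747137 0.        ]
(np.float64(477.8524732585792), np.float64(134.21964485143644), 260) [ 2.00019307e-01  1.57410822e-01  1.62820833e+00 -4.44089210e-16
  1.35597350e+00 -7.53695548e-02]
(500, 276, 75) [ 4.40248669e-01  5.19254831e-01  1.60408488e+00 -4.44089210e-16
  1.01825294e+00  1.64859807e-01]
(500, 336, 75) [ 5.30892273e-01  5.79355622e-01  1.50745068e+00 -4.44089210e-16
  1.05478635e+00  2.55503411e-01]
3.141592653589793 [ 0.27192117 -0.96231953  0.        ] [-0.          0.79747137 -0.60335679  0.        ]
(np.float64(477.8524732585792), np.float64(134.21964485143644), 260) None
(500, 276, 75) None
(500, 336, 75) None
```

Run:
```python
from h import *
th=np.radians(15.8); ox=np.array([np.cos(th),np.sin(th),0]); oy=np.array([-np.sin(th),np.cos(th),0])
q=quat(R.from_matrix(np.c_[oy,ox,[0,0,-1.]])); ctr=np.array([498,164,0])
bot.move_to(ctr+90*oy-10*ox+[0,0,230],q); bot.dwell(.3)
c=cam("wrist"); cv2.imwrite("pics/w1.png",cv2.resize(c["image"],(800,600),interpolation=cv2.INTER_CUBIC))
import pickle; pickle.dump(c,open("w1.pkl","wb")); print(bot.read_state()["clock"])
```

```text
1.9583
```

View pics/w1.png

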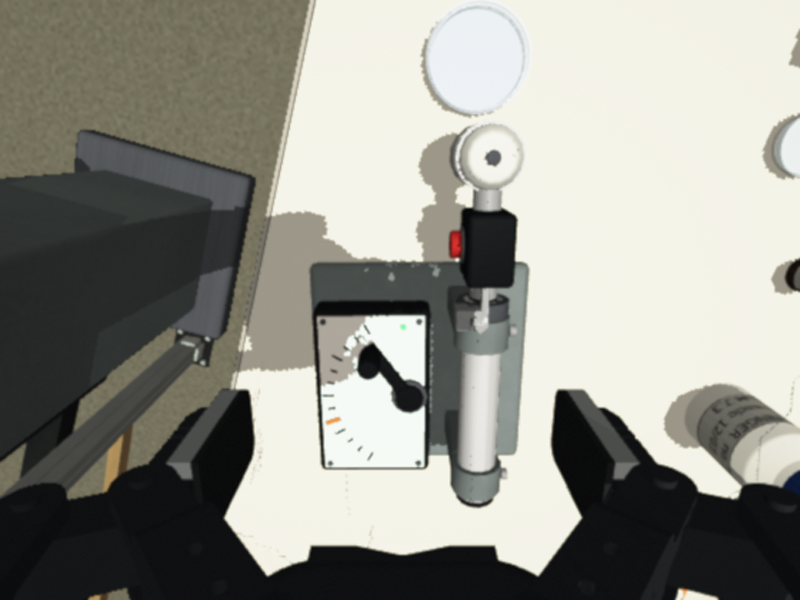

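The wrist view (800 px wide) shows the plate front corners at (312,264) and (527,264), the pivot cap at (409,398) and the knob top at (369,358). The orange mark is at (332,422), the grip top spans (463..514, 209..~280), the button is at (456,244) and the dish is at (477,58).

Run:
```python
from h import *; import pickle
c=pickle.load(open("w1.pkl","rb")); s=.7
g=lambda u,v,z:at(c,u*s,v*s,z)
A,B=g(312,264,16),g(527,264,16); e=B-A; th=np.arctan2(e[1],e[0]); print(A,B,np.linalg.norm(e),np.degrees(th))
C=g(517,453,16)
ox=np.array([np.cos(th),np.sin(th),0]); oy=np.array([-np.sin(th),np.cos(th),0])
ctr=(A+B)/2-80*oy; print("ctr",ctr,"RBcorner own",(C-ctr)@ox,(C-ctr)@oy)
for n,u,v,z in(("pivot",409,398,55),("knobtop",369,358,81),("bar end at dial",363,335,50),("orange",332,422,42),("gripFL",463,209,109),("gripFR",514,209,109),("gripBR",514,284,109),("gripBL",466,284,109),("button",456,244,85),("lensd",491,157,105),("dish",477,58,13),("boxFL",318,314,42),("boxBR",427,468,42),("boxFR",428,314,42),("boxBL",323,468,42),("tubeend",474,500,85)):
    p=g(u,v,z); d=p-ctr; print(n,np.round(p,1),"own",np.round([d@ox,d@oy],1))
crop(c,215,170,385,340,4,"pics/w1c.png")
```

```text
[404.35156878 224.17043332  16.        ] [552.15583472 266.16506285  16.        ] 153.6543196226374 15.861081270971871
ctr [500.11817241 168.21357391  16.        ] RBcorner own 79.84099916650203 -75.27569396313886
pivot [494.3 160.6  55. ] own [-7.7 -5.8]
knobtop [458.8 193.2  81. ] own [-32.9  35.3]
bar end at dial [452.2 194.9  50. ] own [-38.8  38.7]
orange [447.7 120.   42. ] own [-63.6 -32. ]
gripFL [482.7 298.3 109. ] own [ 18.8 129.9]
gripFR [507.8 305.5 109. ] own [ 44.9 129.9]
gripBR [521.1 267.9 109. ] own [47.4 90.2]
gripBL [496.4 260.9 109. ] own [21.7 90.2]
button [488.4 276.5  85. ] own [ 18.3 107.3]
lensd [488.9 326.6 105. ] own [ 32.5 155.5]
dish [475.8 384.7  13. ] own [ 35.8 214.9]
boxFL [419.  198.2  42. ] own [-69.8  51. ]
boxBR [525.6 101.6  42. ] own [  6.3 -71. ]
boxFR [491.2 218.7  42. ] own [ 5.2 51. ]
boxBL [450.3  80.2  42. ] own [-71.9 -71. ]
tubeend [552.3 114.8  85. ] own [ 35.6 -65.6]
```

View pics/w1c.png

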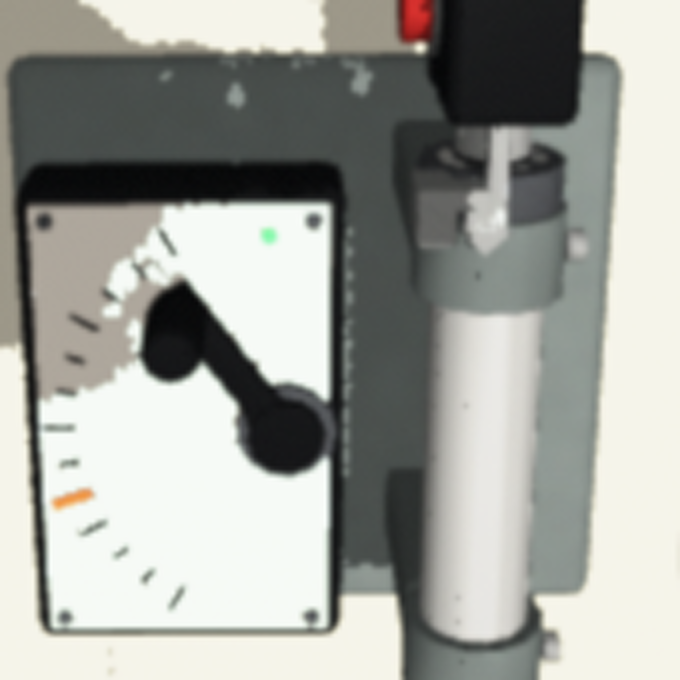

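The enlarged crop gives the knob top face at about (171,350), the hub at (287,430), the orange mark at (73,499) and clear dial ticks. I'll fit the dial from the ticks.

Run:
```python
from h import *; import pickle
from scipy.optimize import least_squares
c=pickle.load(open("w1.pkl","rb"))
g=lambda u,v,z:at(c,215+u/4,170+v/4,z)[:2]
S={10:(149,576),20:(121,552),50:(69,463),70:(66,391),80:(75,358)}; L={0:(177,597),30:(92,527),60:(57,428),90:(84,321),120:(167,242)}
def res(x):
    o=[]
    for D,r in((S,x[3]),(L,x[4])):
        for t,uv in D.items():
            a=np.radians(240-t)+x[2]; o+=list(g(*uv,42)-x[:2]-r*np.array([np.cos(a),np.sin(a)]))
    return o
f=least_squares(res,[494,160,.27,60,60]);print(f.x,np.degrees(f.x[2]));print(np.round(f.fun.reshape(-1,2),1))
p=f.x[:2]; k=g(171,350,81)
o=g(73,499,42)-p
for n,d in(("knob",k-p),("orange",o)):
    a=np.degrees(np.arctan2(d[1],d[0])-f.x[2])%360; print(n,np.linalg.norm(d),a,"t",240-a)
print("knob",k,"hub@50,60",g(287,430,50),g(287,430,60), "button",g(400,15,85))
th=f.x[2];R2=np.array([[np.cos(th),np.sin(th)],[-np.sin(th),np.cos(th)]])
print([R2@(at(c,.7*u,.7*v,z)[:2]-p) for u,v,z in((409,209,71),(514,284,109),(450,244,85))])
```

```text
[4.95894538e+02 1.56307747e+02 2.81755064e-01 5.68070273e+01
 5.83740080e+01] 16.143376024072648
[[ 0.3 -0.2]
 [ 0.   0. ]
 [ 0.  -0.4]
 [-0.   0.4]
 [ 0.2 -0. ]
 [ 0.   0.3]
 [-0.3  0.1]
 [-0.2 -0.3]
 [-0.   0.3]
 [ 0.1 -0.2]]
knob 46.96265033552222 123.59086325724884 t 116.40913674275116
orange 59.20253130715256 200.47107387604603 t 39.528926123953966
knob [460.05946637 186.66129965] hub@50,60 [495.2074477  159.35824963] [493.6279058  164.33242205] button [485.82582432 273.20484739]
[array([ -0.38272669, 135.74380372]), array([ 55.20953096, 100.22931039]), array([ 22.77635265, 117.52066062])]
```

```bash
cat >> h.py <<'E'
TH=.28176; PV=np.array([495.9,156.3])
def ow(x,y): return np.array([[np.cos(TH),-np.sin(TH)],[np.sin(TH),np.cos(TH)]])@[x,y]
def yawq(a): # tool pointing down, closing direction (tool y) along world angle a
    y=np.array([np.cos(a),np.sin(a),0]); z=np.array([0,0,-1.]); return quat(R.from_matrix(np.c_[np.cross(y,z),y,z]))
def lever(tdeg,z,flip): 
    a=np.radians(240-tdeg)+TH; return [*(PV+45*np.array([np.cos(a),np.sin(a)])),z], yawq(a+np.pi/2*flip)
E
python3 - <<'E'
from h import *
for fl in(1,-1):
    for t in(116,40):
        for z in(57,130):print(fl,t,z,bot.ik(*lever(t,z,fl)))
E
```

```text
1 116 57 None
1 116 130 None
1 40 57 [ 1.98469657e-01  3.73929275e-01  1.88028586e+00 -4.44089210e-16
  8.87377517e-01  1.13844013e+00]
1 40 130 [ 1.98469657e-01  2.55866422e-01  1.83205865e+00 -4.44089210e-16
  1.05366758e+00  1.13844013e+00]
-1 116 57 [ 3.07929637e-01  4.09794222e-01  1.82648731e+00 -4.44089210e-16
  9.05311120e-01 -5.67242309e-01]
-1 116 130 [ 3.07929637e-01  2.96159369e-01  1.77918992e+00 -4.44089210e-16
  1.06624336e+00 -5.67242309e-01]
-1 40 57 [ 1.98469657e-01  3.73929275e-01  1.88028586e+00 -4.44089210e-16
  8.87377517e-01 -2.00315252e+00]
-1 40 130 [ 1.98469657e-01  2.55866422e-01  1.83205865e+00 -4.44089210e-16
  1.05366758e+00 -2.00315252e+00]
```

Run:
```python
from h import *; import pickle
bot.move_gripper(45,20)
p,q=lever(115,140,-1); bot.move_to(p,q)
p[2]=58; print("touch",bot.servo_line(p,speed=120,until_force=8))
bot.move_gripper(0,20); s=bot.read_state(); print(s["clock"],s["grip_width"],s["grip_force"],s["ft_force"],s["ee_pos"])
for t in(105,95,85,75,65,55,45,40):
    p,q=lever(t,58,-1); bot.servo_line(p,attitude=q,speed=40)
    print(t,np.round(bot.read_state()["ft_force"],1))
bot.dwell(.2); s=bot.read_state(); print(s["clock"],s["ee_pos"],p,s["grip_width"])
bot.move_gripper(40); p[2]=150; bot.servo_line(p)
th=TH; ctr=np.array([498,164]); 
bot.move_to([*(PV+ow(0,95)),230],yawq(TH)); bot.dwell(.2)
c=cam("wrist"); pickle.dump(c,open("w2.pkl","wb")); crop(c,215,150,385,320,4,"pics/w2.png"); print(bot.read_state()["clock"])
```

```text
touch False
4.375 14.250906150629241 21.16953611432109 [-1.16067278 -0.04403825  5.09140357] [461.06510447 184.6638408   58.5583489 ]
105 [-2.1  0.7  7.3]
95 [-4.4  1.2  7.9]
85 [-4.5  1.2  7.8]
75 [-3.9  2.   8. ]
65 [-3.9  1.4  7.2]
55 [-3.   2.1  6.5]
45 [-1.9  1.4  6.7]
40 [-1.9  1.2  6.2]
7.275 [459.86438163 129.96040758  58.54871403] [np.float64(459.560669067671), np.float64(129.75846599401842), 58] 14.03645299460628
10.5083
```

View pics/w2.png

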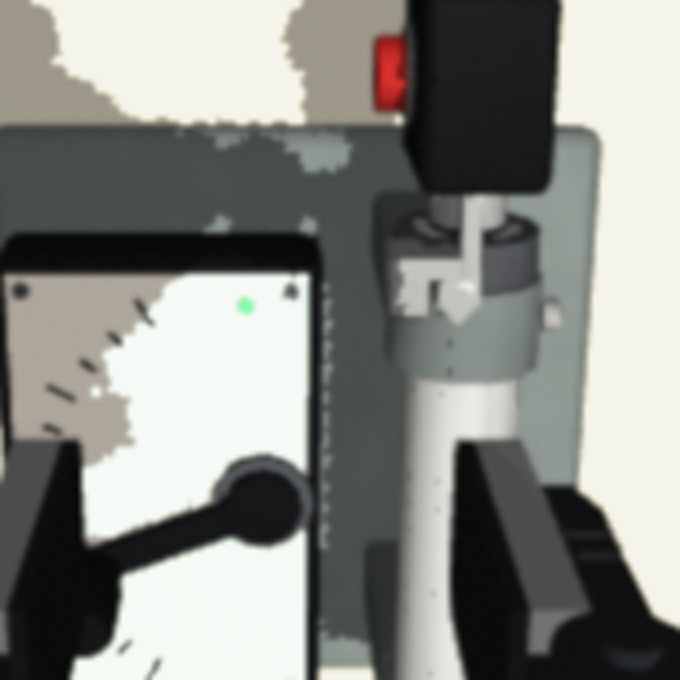

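The dial turned with the lever, but the left finger hides the tip. The button face is at crop (375,75). I'll look again with the gripper open.

Run:
```python
from h import *; import pickle
c=pickle.load(open("w2.pkl","rb"));g=lambda u,v,z:at(c,215+u/4,150+v/4,z)[:2]
R2=np.array([[np.cos(TH),np.sin(TH)],[-np.sin(TH),np.cos(TH)]])
for n,u,v,z in(("btn",375,75,85),("gripbackL",432,190,109),("gripbackR",550,190,109),("hub50",263,505,50)):print(n,R2@(g(u,v,z)-PV))
bot.move_gripper(85)
bot.move_to([*(PV+ow(-30,115)),200],yawq(TH)); bot.dwell(.2)
c=cam("wrist"); pickle.dump(c,open("w3.pkl","wb")); 
u,v=map(int,proj(c,[*(PV+ow(-40,-15)),42])); print(u,v)
u=max(u-75,0);v=max(min(v-75,270),0); print(u,v); crop(c,u,v,u+150,v+150,4,"pics/w3.png"); print(bot.read_state()["clock"])
```

```text
btn [ 22.90515126 116.83938745]
gripbackL [32.42137876 99.05717057]
gripbackR [54.91115132 99.06034519]
hub50 [0.012567   2.04132598]
269 320
194 245
11.5833
```

View pics/w3.png

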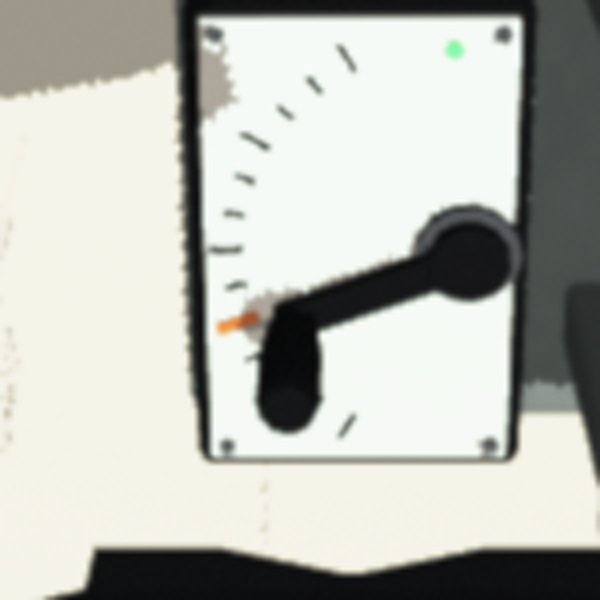

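The lever bar runs at about 20.5° in this view, from the hub at (468,257) towards the orange mark at (237,323), so the dial reads about 40°. Next I'll squeeze the grip.

Run:
```python
from h import *; import pickle
c=pickle.load(open("w3.pkl","rb"))
for a,b in(((300,298),(412,257)),((322,333),(432,290))):
    d=[at(c,194+u/4,245+v/4,50)[:2] for u,v in(a,b)]; d=d[0]-d[1]; print("t",240-np.degrees(np.arctan2(d[1],d[0])-TH)%360)
P=PV+ow(42.2,117.5); q=yawq(TH)
bot.move_to([*P,150],q); print("touch",bot.servo_line([*P,67],speed=100,until_force=8))
print(bot.read_state()["ee_pos"],bot.read_state()["ft_force"])
bot.move_gripper(0,35); bot.dwell(.2); s=bot.read_state(); print(s["clock"],s["ee_pos"],s["ft_force"],s["grip_width"],s["grip_force"])
```

```text
t 37.28796931169617
t 35.70243759321542
touch False
[504.09378844 281.04534487  67.72545829] [ 0.04521285 -0.53041784  0.61697465]
13.775 [503.04022906 280.69553127  67.19287599] [-6.33586444 -1.91292594  7.06115812] 25.670591528690075 39.346386194229126
```

Run:
```python
from h import *; import pickle
from scipy.optimize import least_squares
c=pickle.load(open("w3.pkl","rb"))
g=lambda u,v,z:at(c,194+u/4,245+v/4,z)[:2]
S={50:(236,286),70:(234,213),80:(245,179),100:(286,111),110:(315,85)}; L={0:(347,426),60:(225,249),90:(255,141),120:(346,58)}
def res(x):
    o=[]
    for D,r in((S,x[3]),(L,x[4])):
        for t,uv in D.items():
            a=np.radians(240-t)+x[2]; o+=list(g(*uv,42)-x[:2]-r*np.array([np.cos(a),np.sin(a)]))
    return o
f=least_squares(res,[494,160,.27,60,60]);print(f.x,np.degrees(f.x[2]),abs(f.fun).max())
p=f.x[:2]
def line(t,z,r): a=np.radians(240-t)+f.x[2]; return proj(c,[*(p+r*np.array([np.cos(a),np.sin(a)])),z])
im=cv2.resize(c["image"][285:335,235:325],None,fx=8,fy=8,interpolation=cv2.INTER_CUBIC)
for t,col in((37,(255,0,0)),(40,(0,255,0)),(43,(0,0,255))):
    a,b=[((line(t,49,r)-[235,285]+.5)*8).astype(int) for r in(0,60)]; cv2.line(im,tuple(a),tuple(b),col,1)
cv2.imwrite("pics/w3b.png",im)
# bar edges by gradient: per column of image, threshold rows
gr=cv2.cvtColor(c["image"],cv2.COLOR_BGR2GRAY).astype(float)
up=[];lo=[]
for u in range(276,297):
    col=gr[300:345,u]; m=np.where(col<70)[0]; up.append((u,300+m[0]));lo.append((u,300+m[-1]))
for n,e in(("up",up),("lo",lo)):
    e=np.array(e); 
    # subpixel crossing at level 110
    sub=[]
    for u,v in e:
        w=(v-2,v+1) if n=="up" else (v,v+3); 
        seg=gr[v-3:v+4,u]; L=110
        k=[i for i in range(6) if (seg[i]-L)*(seg[i+1]-L)<=0]
        if k: i=k[0]; sub.append((u,v-3+i+(seg[i]-L)/(seg[i]-seg[i+1])))
    sub=np.array(sub); k=np.polyfit(sub[:,0],sub[:,1],1); r=sub[:,1]-np.polyval(k,sub[:,0])
    d=at(c,276,np.polyval(k,276),49)-at(c,296,np.polyval(k,296),49)
    print(n,len(sub),abs(r).max(),"t",240-np.degrees(np.arctan2(d[1],d[0])-f.x[2])%360)
```

```text
[4.95915145e+02 1.56079297e+02 2.81056211e-01 5.66309905e+01
 5.81573314e+01] 16.1033347076257 0.40865549285416236
up 21 0.17051222972133928 t 39.19956863109036
lo 21 0.10366071960754653 t 38.60521800311551
```

View pics/w3b.png

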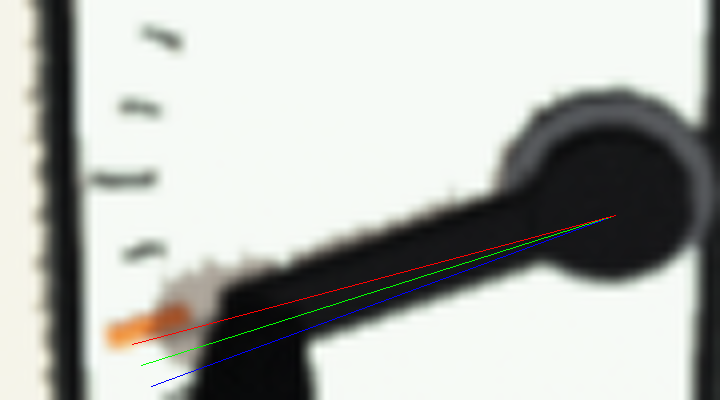

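Two independent views put the lever at 39–40°, on the orange mark. I'll draw the arm out now.

Run:
```python
from h import *; import json
s=bot.read_state(); p0=s["ee_pos"]; oy=np.array([*ow(0,1),0]); json.dump(list(p0),open("p0.json","w"))
bot.servo_line(p0+60*oy,speed=30); bot.dwell(.3)
s=bot.read_state(); d=s["ee_pos"]-p0; print(d@oy,d@[*ow(1,0),0],d[2],s["ft_force"],s["grip_width"])
e=60-d@oy
bot.servo_line(p0+(60+e)*oy,speed=10); bot.dwell(.3)
s=bot.read_state(); print((s["ee_pos"]-p0)@oy,s["ft_force"],s["clock"])
a=cam("side");b=cam("top");w=cam("wrist")
I=[cv2.resize(a["image"][190:290,150:290],(560,400),interpolation=cv2.INTER_CUBIC)[:, :400],
   cv2.resize(b["image"][220:295,165:240],(400,400),interpolation=cv2.INTER_CUBIC)]
cv2.imwrite("pics/pull.png",np.hstack(I)); cv2.imwrite("pics/w4.png",w["image"])
```

```text
59.23622103390482 -0.037640080390168876 0.056232130506415956 [ 1.87755295 -5.67256498  2.28019292] 26.195395789565236
59.993283306065166 [ 1.64763127 -4.57124581  2.8414446 ] 16.775
```

View pics/pull.png

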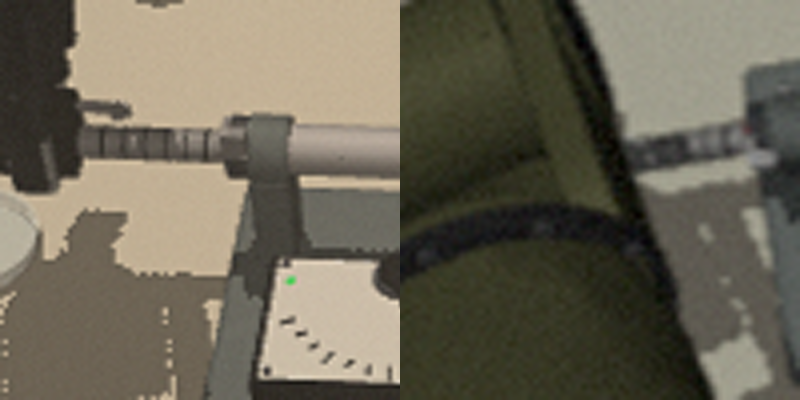

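The arm is out about 60 mm. The red ring appears at the collar face in the top view, at (748,128). One closer check.

Run:
```python
from h import *
ims=[]
for n,b in(("side",(178,212,218,242)),("top",(224,236,264,266))):
    S=sum(cam(n)["image"].astype(float) for _ in range(4))/4
    x=np.clip(S[b[1]:b[3],b[0]:b[2]]*(1.2 if n=="side" else 1.8),0,255).astype(np.uint8)
    ims.append(cv2.resize(x,(400,300),interpolation=cv2.INTER_NEAREST))
    c=cam(n); print(n,proj(c,[*(PV+ow(42.4,85.5)),85]),proj(c,[*(PV+ow(42.4,95.5)),85]))
    r=S[...,2]-S[...,1]; m=[(u,v,int(r[v,u])) for v in range(b[1],b[3]) for u in range(b[0],b[2]) if r[v,u]>35]; print(m)
cv2.imwrite("pics/fin.png",np.hstack(ims)); print(bot.read_state()["clock"])
```

```text
side [207.38709186 225.27875462] [202.24498921 225.09637647]
[]
top [229.51215147 244.89463636] [225.52791721 245.60798133]
[]
17.425
```

View pics/fin.png

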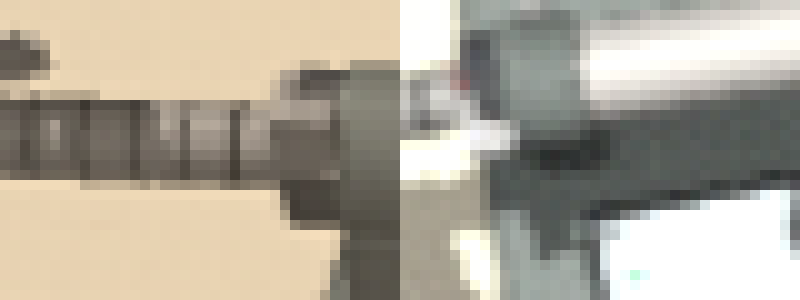

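The red ring shows as a half-visible strip right at the collar edge in the top view (about pixel 230,244). In the side view, the ring spacing puts the next ring exactly at the collar face. The wrist displacement reads 59.99 mm.

Run:
```python
from h import *
s=bot.read_state(); print(s["ee_pos"],s["grip_width"],s["grip_force"]); print(bot.finish_job())
```

```text
[486.34969613 338.31530593  67.24368777] 26.163656369826924 41.75713241100311
the job is handed in; nothing more can be done
None
```

I turned the dimmer to the orange mark (the pictures put it at 39–40°), then drew the lamp arm out 60 mm with the red ring level with the collar face, and handed the job in at about 17 s with the grip held there; I didn't take a separate picture to check that the dish and the other loose things stayed put.

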